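# Run the tall cup on the press-to-run spice mill

### The job

Grind the load in the tallest of the three lidded steel cups on the spice mill: first take the dust cap off the mill and set it down flat, knob up, in the shallow tray. Then, keeping it upright, set the tallest cup foot-down in the mill's sprung ring, press it all the way down to the stop and keep holding it down: the program finishes with the robot still holding the cup pressed. Leave the other things on the worktop where they stand.

Things in the scene. Friction and masses are not known exactly. Their poses are not given: they have to be found in the camera images.
- collar (a point): Spice mill, fixed on the worktop: an upright round steel motor base 114 mm wide at the foot and 102 mm at the top, with an open black collar as its mouth (inside width 85 mm, outside 102 mm). This point is the centre of the collar's top rim, 115 mm above the worktop; z is up.
- ring_seat (a point): The mill's sprung ring cradle, an aluminium ring inside the collar. This point: centre of its flat seat, where a cup's foot stands; 20 mm below the collar's top when up, going straight down with the ring. Round the seat is a guiding rim 12 mm high, 67 mm wide inside at the seat, flaring to 70 mm at its mouth 8 mm below the collar's top; a cup's 62 mm foot goes in with 2.5 mm to spare all round.
- ring (a joint): How far the ring is pressed down, in m: 0 up, 0.010 hard on its stop. It is a spring: it takes about 6 N to start moving and about 13 N in all (cup's weight included) to hold on the stop; a cup's weight alone does not press it down; let go, it comes up again.
- cap_knob (a point): The mill's dust cap, grey plastic, loose, 90 g, lying on the collar at the start: a disc 102 mm wide with a plug 74 mm wide, 6 mm deep beneath (loose in the collar) and a round knob on top, head 26 mm and neck 20 mm wide, 12 to 36 mm above the cap's underside. This point: on the cap's axis in the knob, 26 mm above the underside of the plug, 10 mm below the knob's top; z is the axis, towards the knob.
- tray_floor (a point): Shallow plastic tray, fixed, 220 mm (its x) by 160 mm (its y), walls 4 mm thick and 23 mm high, standing empty. This point is the centre of its inner floor, 4 mm above the worktop; z is up.
- tall_cup_mid (a point): The tallest of three lidded steel cups, loose, about 340 g, 140 mm high in all, round, 64 mm wide. Black foot 62 mm wide, 12 mm high, hollow below for the mill's drive. Lid 66 mm wide, locked on, its flat top 112 mm above the cup's underside; on it a round knob, head 28 mm and neck 22 mm wide, up to 140 mm. This point: on the axis half-way up, 70 mm above the underside; z is the axis, towards the knob.
- tall_cup_knob (a point): The middle of the head of the tallest cup's knob, on the cup's axis, 128 mm above the cup's underside and 12 mm below the knob's top. The whole cup can be lifted by it.
- tall_cup_foot (a point): The centre of the tallest cup's underside, on its axis.
- mid_cup_mid (a point): The middle one of the three lidded cups, same make, 114 mm high in all; bystander. This point is on its axis half-way up.
- low_cup_mid (a point): The lowest of the three lidded cups, same make, 90 mm high in all; bystander. This point is on its axis half-way up.
- dish: Round white stoneware dish, 116 mm wide, 32 mm high, loose; bystander. Origin at the centre of its underside.
- jar: Swing-top glass jar with wire lever clamp, 86 mm wide, 130 mm high, loose; bystander. Origin at the centre of its underside.
- salt_pot: Round wooden salt pot, 66 mm wide, 61 mm high, loose; bystander. Origin at the centre of its underside.
- spoon: Steel spoon 190 mm long lying flat between the robot and the cups; bystander. Origin at the underside of its middle, x along it.
Things that resemble listed ones, but are neither listed nor needed, are in the scene too. What is shaped like the part that bears cap_knob but orange, purple or red is not meant.

How it is judged:
By the outcome, as a careful person would: the job done as asked, in the order asked, and still so for the second after the job is handed in, while the arm keeps its last pose, push and grip.
It also fails if it takes over 58 s, if anything falls off the work surface, if the arm or the gripper's body presses on something with over 40 N, if the wrist force passes 120 N, or if a joint passes its speed limit or range.

### The arm

A 7-joint arm with a two-finger parallel gripper is mounted at the origin on the work surface. World frame = base frame: x ahead of the robot, y to its left, z up, the work surface at z = 0. Lengths are in m, angles in rad, forces in N, time in s.
With the tool pointing down it reaches from about 0.425 to 0.925 m from the base axis. Payload 6.8 kg.
Tool frame: the origin (TCP) lies at the very end of the fingers, on their centre line; the grasp point (between the pads) lies 19 mm behind it; z points along the fingers, x is the direction in which the jaws open and shut, and the axes are right-handed (so a half turn about z gives the same grasp; the last joint's range is limited). The gripper opens to 85 mm and grips with 20 to 120 N. Pads are 22 mm wide; open, the fingers measure 114 mm over their backs; the gripper's body (76 mm by 85 mm) begins 54 mm behind the grasp point. The pads swing forward as they close: fully open they stand 13 mm farther back than shut.
Start: joints at [-1.235, 0.477, 0.022, 1.555, -0.011, 1.109, -0.083], TCP at [0.29, 0.61, 0.231] pointing down, gripper open.
Joint ranges: [-2.96, 2.96], [-0.34, 2.1], [-1.41, 1.46], [0.24, 2.44], [-1.37, 4.51], [0.17, 1.92], [-2.96, 2.96]. Speed limits (rad/s): [2.39, 2.39, 3.14, 3.14, 3.14, 3.14, 3.14].

### API

Orientations are given as a rotation vector (axis times angle).
In Python, from bench import get_obs, imaging, hand_in gives the robot as it stands.
- The arm moves only by the tool send_rows, never from a script. Its argument "motion" is a list of rows, each an object with "dp": the shift along the world's x, y, z in m, a list of three; "rot": the turn, a rotation vector about the world's x, y, z in rad, a list of three; "grip": the finger opening in m, from 0 to 0.0854. In form: [{"dp": [dx, dy, dz], "rot": [ax, ay, az], "grip": grip}, ...]. A call has 1 to 20 rows; each row shifts and turns the pose as measured when the row begins; what a row does not reach is not made up. A row lasts 1/8 s, in which the tool goes at most 62.5 mm and 10.7 degrees, less where a joint would pass 70% of its speed; a pose out of reach is approached as far as the arm can. A call is refused whole if a number of a shift passes 0.0625 or a number of a turn 0.188, either way. A call with a gripper value outside its range is refused whole. The fingers move at their own pace and stop on an object; "grip_force" is the grip in N (left out, the last holds). Time passes only in rows, so rows that do not move let the fingers close. It gives the time, the measured TCP pose, the force and the opening at its end, in the units of the state.
- get_obs(): the state, without advancing time (a new reading comes with each control period).
- imaging.grab_frame(name): name is "scene" or "top"; returns a dict with "img" (480x640x3 uint8, red, green, blue), "fx", "fy", "cx", "cy" (pixels), "D" ([k1, k2, p1, p2, k3] as OpenCV has them; the pictures are not rectified), "R" (3x3) and "t" (3): a world point X has camera coordinates R X + t. Camera axes: x right, y down, z forward; pixel columns grow to the right and rows downward; lengths in m; the calibration is good to about 2 mm. A picture is of the moment at which its call begins. There is no depth.
- hand_in(): hands the job in, once; it reports no verdict.
The state is a dict: "clock": time; "joints": joint angles; "qvel": joint speeds; "tau": joint torques, N m; "tcp_pos": TCP position; "orientation": TCP orientation; "contact_force": force on the tool from outside, world axes, zero at the start; "moment": the same for the moment, N m; "grip_width": finger opening in m.
Only numpy, scipy, OpenCV 4.12 (cv2) and the standard library are available. Lean on these libraries where they do the work, as an engineer would, in place of code of your own. Each camera call takes 0.05 s, during which the arm holds its last target. There are 200 camera calls.

## Working session

There is one attempt and no reset: what is moved stays moved. The work goes in short steps, Python scripts to look and compute and a tool call to move; the robot and the scene stay as the last step left them, time stands still between calls to the robot, and variables do not carry over. Pictures are saved under pics/ and viewed, about 8 in all and at most 12, crops included, and the job is handed in when it is done.

Besides the shell and the picture viewer there is one more tool, called after "Call:" by a JSON object that holds its "fn" and its "kwargs". send_rows: Moves the arm, as the interface text tells. Its arguments: {"type":"object","properties":{"motion":{"type":"array","items":{"type":"object","properties":{"dp":{"type":"array","items":{"type":"number"}},"rot":{"type":"array","items":{"type":"number"}},"grip":{"type":"number"}}}},"grip_force":{"type":"number"}},"required":["motion"]}

```bash
mkdir -p pics; cat > h.py <<'E'
import numpy as np, cv2
from bench import get_obs, imaging, hand_in
def grab(n,f=None):
    d=imaging.grab_frame(n)
    d={k:(np.array(v) if k!='img' else v) for k,v in d.items()}
    d['K']=np.array([[d['fx'],0,d['cx']],[0,d['fy'],d['cy']],[0,0,1.]],float)
    if f: cv2.imwrite('pics/'+f,d['img'][:,:,::-1])
    return d
def ray(d,u,v):
    p=cv2.undistortPoints(np.array([[[u,v]]],float),d['K'],d['D'].astype(float))[0,0]
    w=d['R'].T@np.array([p[0],p[1],1.]); return -d['R'].T@d['t'],w
def onz(d,u,v,z):
    o,w=ray(d,u,v); return o+w*(z-o[2])/w[2]
def proj(d,X):
    return cv2.projectPoints(np.array(X,float).reshape(-1,3),cv2.Rodrigues(d['R'].astype(float))[0],d['t'].astype(float),d['K'],d['D'].astype(float))[0][:,0]
E
python3 - <<'E'
from h import *
for n in('scene','top'):
    d=grab(n,n+'0.png'); print(n,-d['R'].T@d['t'],d['R'][2],d['fx'])
print(get_obs())
E
```

```text
scene [ 0.93533081 -0.45716214  0.82928221] [-0.45727988  0.50339967 -0.73313292] 457.83630881380964
top [0.35251815 0.01531506 1.07433497] [ 0.13169368  0.01173059 -0.99122105] 528.34742450794
{'clock': 0.1, 'joints': array([-1.23510651,  0.47776223,  0.02233992,  1.55636269, -0.01148113,
        1.10931149, -0.08310384]), 'qvel': array([-0.00388695, -0.00053346, -0.0013208 , -0.00153505,  0.00030904,
       -0.00070344, -0.00090618]), 'tau': array([ 3.38424339e-03, -5.97754490e+01,  1.61302574e+00, -2.81953990e+01,
        1.27931993e-02,  5.07388817e-03, -1.98809204e-05]), 'tcp_pos': array([0.28960144, 0.60911286, 0.2303886 ]), 'orientation': array([ 2.65497115e+00,  1.67756846e+00, -2.15023276e-03]), 'contact_force': array([-0.46404618, -0.66345501,  0.31687668]), 'moment': array([ 0.0250415 , -0.00532478, -0.03539308]), 'grip_width': 0.08545814334923439}
```

View pics/scene0.png

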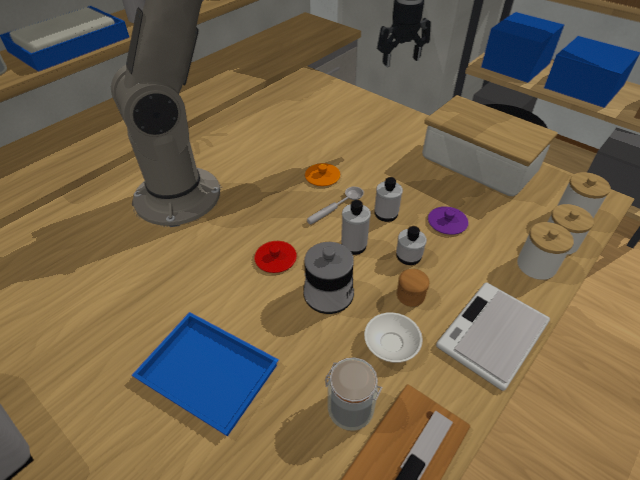

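View pics/top0.png

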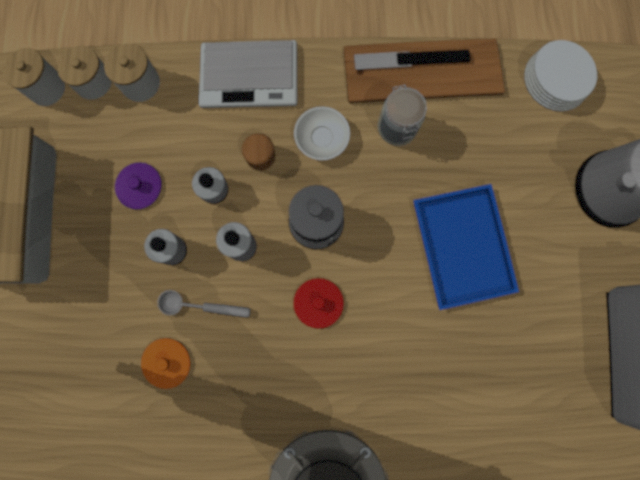

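Candidates for the cap are the grey one on the mill (scene 329,255; top 316,208), versus red, orange and purple decoys, so I take grey. For the cup, the three are at scene (356,207), (390,185) and (412,233). The first looks tallest, so I'll triangulate the knobs and check in a crop.

```bash
cat >> h.py <<'E'
def tri(a,ua,b,ub):
    o,w=ray(a,*ua);p,q=ray(b,*ub)
    s=np.linalg.lstsq(np.c_[w,-q],p-o,rcond=None)[0]
    A=o+w*s[0];B=p+q*s[1]; return (A+B)/2,np.linalg.norm(A-B)
E
python3 - <<'E'
from h import *
s=grab('scene');t=grab('top')
def dark(d,x0,y0,x1,y1,th=45):
    g=d['img'][y0:y1,x0:x1].max(2); m=(g<th).astype(np.uint8)
    n,l,st,c=cv2.connectedComponentsWithStats(m)
    return [(c[i]+[x0,y0],st[i,:].tolist()) for i in range(1,n) if st[i,4]>25]
for nm,d,b in(('s',s,(340,175,430,265)),('t',t,(140,160,260,270))):
    for c,st in dark(d,*b): print(nm,c.round(1),st)
# tray blue
for nm,d in(('s',s),('t',t)):
    hsv=cv2.cvtColor(d['img'],cv2.COLOR_RGB2HSV)
    m=cv2.inRange(hsv,(100,150,60),(125,255,255))
    if nm=='s': m[:280]=0
    c=max(cv2.findContours(m,0,2)[0],key=cv2.contourArea)
    box=cv2.boxPoints(cv2.minAreaRect(c)); q=cv2.approxPolyDP(c,8,True)[:,0]
    P=[onz(d,*map(float,p),.023)[:2].round(3).tolist() for p in q];print(nm,q.tolist(),P)
a=cv2.resize(s['img'][170:320,270:440],None,fx=4,fy=4,interpolation=3)
b=cv2.resize(t['img'][160:260,130:360],None,fx=3,fy=3,interpolation=3)
cv2.imwrite('pics/cs.png',a[:,:,::-1]);cv2.imwrite('pics/ct.png',b[:,:,::-1])
E
```

```text
s [389.9 183.6] [45, 2, 11, 14, 117]
s [356.2 206.9] [11, 25, 12, 15, 140]
s [385.2 218.3] [35, 38, 22, 9, 61]
s [412.9 233.1] [68, 51, 11, 15, 136]
s [357.8 251.6] [12, 73, 14, 7, 35]
s [407.2 261.5] [57, 80, 23, 10, 65]
t [206.  180.2] [60, 14, 13, 13, 136]
t [231.5 237.7] [85, 71, 14, 14, 153]
t [157.6 244. ] [11, 78, 14, 13, 147]
s [[189, 313], [132, 375], [227, 435], [277, 359]] [[0.356, -0.227], [0.388, -0.387], [0.611, -0.342], [0.574, -0.181]]
t [[490, 185], [415, 201], [440, 308], [517, 291]] [[0.602, -0.343], [0.569, -0.185], [0.353, -0.228], [0.383, -0.387]]
```

View pics/cs.png

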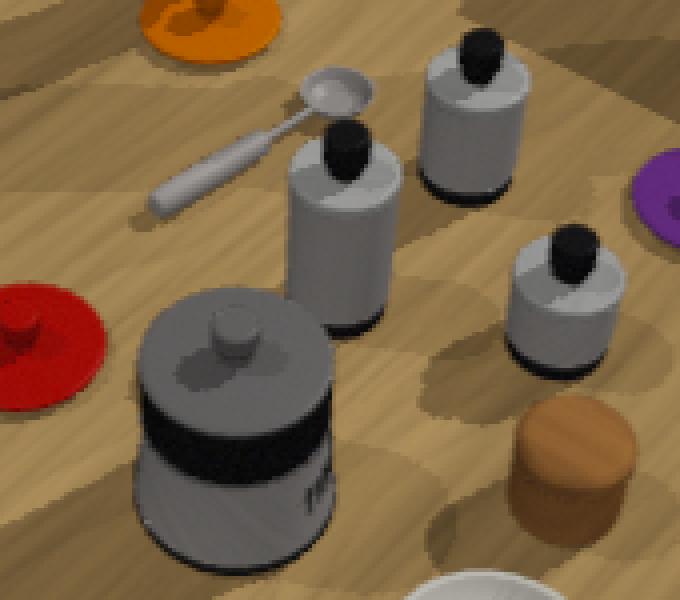

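View pics/ct.png

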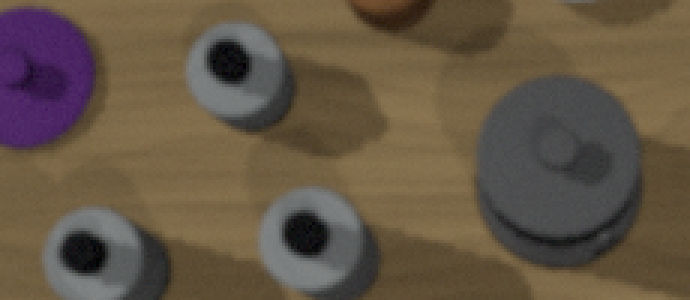

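The tallest cup is the one at scene (356,207), top (232,238): longest body. The mill with the grey cap has its knob at scene (329,253), top (316,208).

```bash
python3 - <<'E'
from h import *
s=grab('scene');t=grab('top')
print('tall',tri(s,(356.2,206.9),t,(231.5,237.7)),onz(t,231.5,237.7,.132))
print('mid',tri(s,(389.9,183.6),t,(157.6,244)))
print('low',tri(s,(412.9,233.1),t,(206,180.2)))
print('cap',tri(s,(328.8,252),t,(315.7,208.3)),onz(s,328.8,252,.137),onz(t,315.7,208.3,.14))
# disc ellipse centre in top: crop
cx,cy=(559/3+130,158/3+160); print('disc top',onz(t,cx,cy,.121))
cx,cy=(235/4+270,362/4+170); print('disc scene',onz(s,cx,cy,.121))
P=np.array([[.356,-.227],[.388,-.387],[.611,-.342],[.574,-.181],[.602,-.343],[.569,-.185],[.353,-.228],[.383,-.387]]);print(P.mean(0))
from scipy.spatial.transform import Rotation as R
print(R.from_rotvec(get_obs()['orientation']).as_matrix().round(3))
E
```

```text
tall (array([0.48499422, 0.17178042, 0.12691801]), np.float64(0.0027346366817409215)) [0.48333265 0.16992603 0.132     ]
mid (array([0.47845429, 0.31700814, 0.10019589]), np.float64(0.002869851391845005))
low (array([0.60603392, 0.23165693, 0.07628291]), np.float64(0.0025808837852643934))
cap (array([0.53467993, 0.01788537, 0.13973596]), np.float64(0.00233702046725151)) [0.53377542 0.02074414 0.137     ] [0.53382932 0.01701882 0.14      ]
disc top [0.52935564 0.01598386 0.121     ]
disc scene [0.53960756 0.0138852  0.121     ]
[ 0.4795 -0.285 ]
[[ 0.429  0.903 -0.   ]
 [ 0.903 -0.429 -0.001]
 [-0.001  0.    -1.   ]]
```

Call:
{"fn": "send_rows", "kwargs": {"motion": [{"dp": [0.02, -0.049, 0], "rot": [0, 0, 0], "grip": 0.07}, {"dp": [0.02, -0.049, 0], "rot": [0, 0, 0], "grip": 0.07}, {"dp": [0.02, -0.049, 0], "rot": [0, 0, 0], "grip": 0.07}, {"dp": [0.02, -0.049, 0], "rot": [0, 0, 0], "grip": 0.07}, {"dp": [0.02, -0.049, 0], "rot": [0, 0, 0], "grip": 0.07}, {"dp": [0.02, -0.049, 0], "rot": [0, 0, 0], "grip": 0.07}, {"dp": [0.02, -0.049, 0], "rot": [0, 0, 0], "grip": 0.07}, {"dp": [0.02, -0.049, 0], "rot": [0, 0, 0], "grip": 0.07}, {"dp": [0.02, -0.049, 0], "rot": [0, 0, 0], "grip": 0.07}, {"dp": [0.02, -0.049, 0], "rot": [0, 0, 0], "grip": 0.07}, {"dp": [0.02, -0.049, 0], "rot": [0, 0, 0], "grip": 0.07}, {"dp": [0, 0, 0], "rot": [0, 0, 0], "grip": 0.07}], "grip_force": 30}}

```text
clock: 1.8
tcp_pos: [0.5128, 0.0528, 0.2324]
orientation: [-2.655, -1.679, -0.008]
contact_force: [-0.5, 0.8, 0.4]
grip_width: 0.0702
```

Call:
{"fn": "send_rows", "kwargs": {"motion": [{"dp": [0.011, -0.018, 0], "rot": [0, 0, 0], "grip": 0.06}, {"dp": [0.01, -0.017, -0.025], "rot": [0, 0, 0], "grip": 0.06}, {"dp": [0, 0, -0.035], "rot": [0, 0, 0], "grip": 0.06}, {"dp": [0, 0, 0], "rot": [0, 0, 0], "grip": 0.06}]}}

```text
clock: 2.3
tcp_pos: [0.5343, 0.0206, 0.1718]
orientation: [-2.651, -1.683, -0.012]
contact_force: [0.4, 0.2, 0.1]
grip_width: 0.0601
```

```bash
python3 - <<'E'
from h import *
o=get_obs();print(o['tcp_pos'],o['contact_force'])
s=grab('scene');t=grab('top')
L=[]
for d in(s,t):
    X=o['tcp_pos']; p=proj(d,[X])[0]
    u,v=int(p[0]),int(p[1]); im=d['img'].copy()
    for z,c in((X[2],(255,0,0)),(.145,(0,255,0)),(.121,(255,255,0))):
        q=proj(d,[[X[0],X[1],z]])[0];cv2.circle(im,tuple(q.round().astype(int).tolist()),1,c,-1)
    L.append(cv2.resize(im[v-60:v+60,u-50:u+50],(400,480),interpolation=3)); print(u-50,v-60)
cv2.imwrite('pics/a1.png',np.hstack(L)[:,:,::-1])
E
```

```text
[0.53430389 0.02055827 0.17182489] [0.43161637 0.22312199 0.09999556]
279 180
263 144
```

View pics/a1.png

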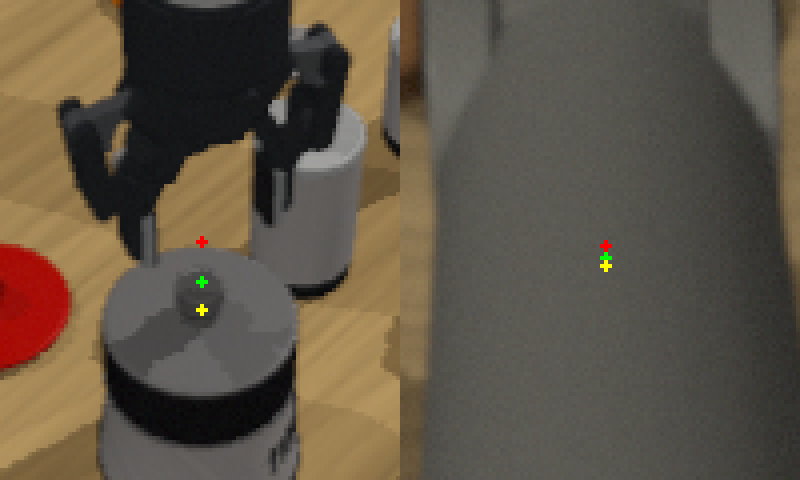

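The crop shows the knob at (200,297), with the tool axis passing through it (green and yellow marks). I'll descend and grip.

Call:
{"fn": "send_rows", "kwargs": {"motion": [{"dp": [0, -0.002, -0.025], "rot": [0, 0, 0], "grip": 0.06}, {"dp": [0, 0, -0.02], "rot": [0, 0, 0], "grip": 0.06}, {"dp": [0, 0, -0.004], "rot": [0, 0, 0], "grip": 0.06}, {"dp": [0, 0, 0], "rot": [0, 0, 0], "grip": 0.015}, {"dp": [0, 0, 0], "rot": [0, 0, 0], "grip": 0.015}, {"dp": [0, 0, 0], "rot": [0, 0, 0], "grip": 0.015}, {"dp": [0, 0, 0], "rot": [0, 0, 0], "grip": 0.015}], "grip_force": 30}}

```text
clock: 3.28
tcp_pos: [0.5409, 0.0198, 0.1334]
orientation: [2.646, 1.685, 0.036]
contact_force: [-0.2, -1.3, -1.0]
grip_width: 0.0238
```

Call:
{"fn": "send_rows", "kwargs": {"motion": [{"dp": [0, 0, 0], "rot": [0, 0, 0], "grip": 0.015}, {"dp": [0, 0, 0], "rot": [0, 0, 0], "grip": 0.015}]}}

```text
clock: 3.52
tcp_pos: [0.5409, 0.0199, 0.1335]
orientation: [2.645, 1.685, 0.036]
contact_force: [-0.4, -1.8, -1.7]
grip_width: 0.0238
```

```bash
python3 - <<'E'
from h import *
from scipy.spatial.transform import Rotation as R
o=get_obs();print(o['tcp_pos'],o['contact_force'],o['moment'],o['grip_width'],R.from_rotvec(o['orientation']).as_matrix()[:,2])
s=grab('scene');im=s['img'][170:320,260:410]
cv2.imwrite('pics/a2.png',cv2.resize(im,(600,600),interpolation=3)[:,:,::-1])
E
```

```text
[0.54085557 0.01988211 0.1335197 ] [-0.35763752 -1.82189979 -1.74645333] [-0.28249768  0.14498363 -0.07151547] 0.023817371384086065 [ 0.02222612  0.00830943 -0.99971844]
```

View pics/a2.png

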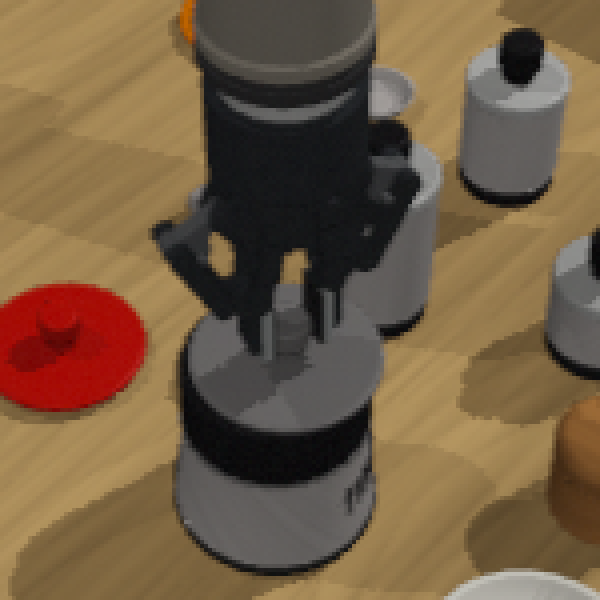

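The pads close on the knob and the cap seems to have shifted slightly with the hand. I'll lift a little and check.

Call:
{"fn": "send_rows", "kwargs": {"motion": [{"dp": [0, 0, 0.02], "rot": [0, 0, 0], "grip": 0.01}, {"dp": [0, 0, 0.03], "rot": [0, 0, 0], "grip": 0.01}, {"dp": [0, 0, 0.03], "rot": [0, 0, 0], "grip": 0.01}, {"dp": [0, 0, 0], "rot": [0, 0, 0], "grip": 0.01}], "grip_force": 50}}

```text
clock: 4.08
tcp_pos: [0.5414, 0.0217, 0.2157]
orientation: [2.645, 1.687, 0.039]
contact_force: [-0.2, 0.4, -1.7]
grip_width: 0.0235
```

```bash
python3 - <<'E'
from h import *
from scipy.spatial.transform import Rotation as R
o=get_obs();print(o['tcp_pos'],o['contact_force'],o['moment'],o['grip_width'],R.from_rotvec(o['orientation']).as_matrix()[:,2])
s=grab('scene');im=s['img'][130:280,260:410]
cv2.imwrite('pics/a3.png',cv2.resize(im,(600,600),interpolation=3)[:,:,::-1])
E
```

```text
[0.54139102 0.0216563  0.21568623] [-0.18242232  0.38017909 -1.74029119] [-0.01973968  0.00324863  0.0198851 ] 0.023453293993101823 [ 0.0230571   0.00990242 -0.99968511]
```

View pics/a3.png

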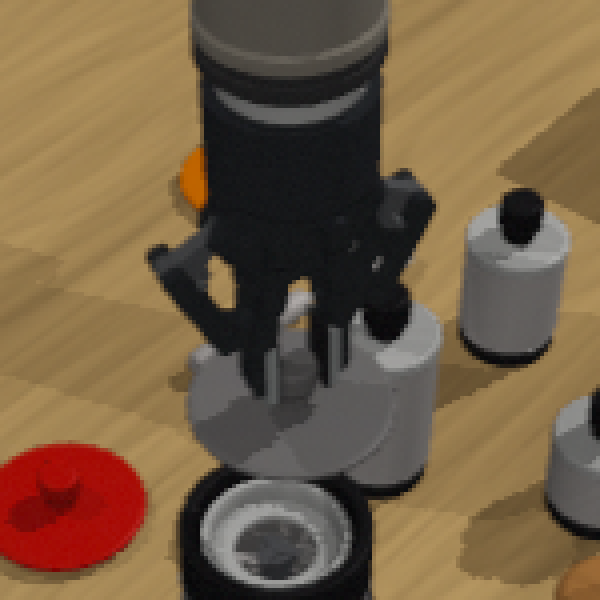

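The cap is off and hanging from the knob, and the mill's ring is open at crop (277,545). Now to the tray, straightening the tool tilt on the way.

Call:
{"fn": "send_rows", "kwargs": {"motion": [{"dp": [-0.009, -0.044, 0], "rot": [0, 0, 0], "grip": 0.01}, {"dp": [-0.009, -0.044, 0], "rot": [-0.01, 0.023, 0], "grip": 0.01}, {"dp": [-0.009, -0.044, 0], "rot": [0, 0, 0], "grip": 0.01}, {"dp": [-0.009, -0.044, 0], "rot": [0, 0, 0], "grip": 0.01}, {"dp": [-0.009, -0.044, -0.02], "rot": [0, 0, 0], "grip": 0.01}, {"dp": [-0.009, -0.044, -0.02], "rot": [0, 0, 0], "grip": 0.01}, {"dp": [-0.008, -0.043, -0.02], "rot": [0, 0, 0], "grip": 0.01}, {"dp": [0, 0, -0.03], "rot": [0, 0, 0], "grip": 0.01}, {"dp": [0, 0, -0.03], "rot": [0, 0, 0], "grip": 0.01}, {"dp": [0, 0, 0], "rot": [0, 0, 0], "grip": 0.01}]}}

```text
clock: 5.38
tcp_pos: [0.4699, -0.2898, 0.0796]
orientation: [-2.635, -1.69, 0.019]
contact_force: [-0.3, 0.6, 0.0]
grip_width: 0.023
```

```bash
python3 - <<'E'
from h import *
from scipy.spatial.transform import Rotation as R
o=get_obs();print(o['tcp_pos'],o['contact_force'],o['moment'],o['grip_width'],R.from_rotvec(o['orientation']).as_matrix()[:,2])
s=grab('scene');t=grab('top','t4.png')
L=[cv2.resize(s['img'][290:440,125:285],(400,375),interpolation=3),cv2.resize(t['img'][155:305,250:410],(400,375),interpolation=3)]
cv2.imwrite('pics/a4.png',np.hstack(L)[:,:,::-1])
E
```

```text
[ 0.46990154 -0.28980832  0.07956988] [-0.29269917  0.58954207  0.0093417 ] [-0.00135272  0.01639127  0.00013276] 0.023015551645030684 [-0.01652536  0.00292281 -0.99985917]
```

View pics/a4.png

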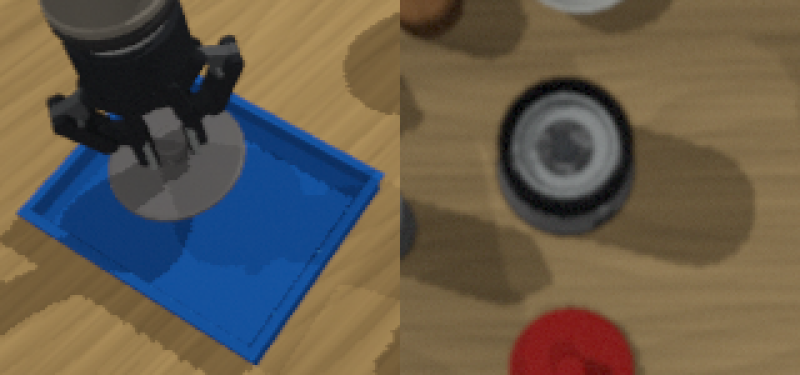

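The cap is held tilted in the jaws, and the right image shows the collar mouth at crop (566,144). I'll lower it gently so it levels on the tray floor.

Call:
{"fn": "send_rows", "kwargs": {"motion": [{"dp": [0.008, 0.003, -0.02], "rot": [0, 0, 0], "grip": 0.01}, {"dp": [0, 0, -0.015], "rot": [0, 0, 0], "grip": 0.01}, {"dp": [0, 0, -0.008], "rot": [0, 0, 0], "grip": 0.01}, {"dp": [0, 0, -0.005], "rot": [0, 0, 0], "grip": 0.01}, {"dp": [0, 0, 0], "rot": [0, 0, 0], "grip": 0.01}], "grip_force": 20}}

```text
clock: 6.1
tcp_pos: [0.483, -0.2885, 0.0368]
orientation: [-2.642, -1.698, 0.008]
contact_force: [-0.0, 0.9, -0.8]
grip_width: 0.0232
```

```bash
python3 - <<'E'
from h import *
t=grab('top');s=grab('scene')
def fitblk(d,x0,y0,x1,y1,nm):
    m=(d['img'][y0:y1,x0:x1].max(2)<40).astype(np.uint8)
    m=cv2.morphologyEx(m,cv2.MORPH_OPEN,np.ones((2,2)))
    c=max(cv2.findContours(m,0,2)[0],key=cv2.contourArea);e=cv2.fitEllipse(cv2.convexHull(c));print(nm,e[0][0]+x0,e[0][1]+y0,e[1])
    return e[0][0]+x0,e[0][1]+y0
u=fitblk(t,285,180,350,250,'t');print(onz(t,*u,.115),onz(t,316.6,212.8,.115))
# bright ring ellipse inside collar
for nm,d,b in(('t',t,(290,185,345,240)),('s',s,(305,240,355,290))):
    x0,y0,x1,y1=b;g=d['img'][y0:y1,x0:x1].max(2)
    m=(g>70).astype(np.uint8);n,l,st,c=cv2.connectedComponentsWithStats(m)
    for i in range(1,n):
        if st[i,4]>150:
            cc=max(cv2.findContours((l==i).astype(np.uint8),0,2)[0],key=cv2.contourArea);e=cv2.fitEllipse(cv2.convexHull(cc))
            p=(e[0][0]+x0,e[0][1]+y0);print(nm,p,e[1],st[i],onz(d,*p,.107))
cv2.imwrite('pics/a5.png',np.hstack([cv2.resize(s['img'][270:430,125:285],(400,400),interpolation=3),cv2.resize(s['img'][235:315,290:370],(400,400),interpolation=3)])[:,:,::-1])
E
```

```text
t 316.9825954437256 214.89326095581055 (52.648887634277344, 54.90172576904297)
[0.52628206 0.01483863 0.115     ] [0.53021263 0.01549904 0.115     ]
t (326.47595977783203, 206.32091331481934) (55.03621292114258, 84.69799041748047) [  0   0  55  55 462] [ 0.54374267 -0.00303994  0.107     ]
t (316.17552375793457, 213.03468132019043) (42.003021240234375, 42.65830993652344) [   5    7   43   43 1193] [0.53126043 0.0162951  0.107     ]Traceback (most recent call last):
  File "<stdin>", line 15, in <module>
cv2.error: OpenCV(4.12.0) /io/opencv/modules/imgproc/src/shapedescr.cpp:361: error: (-201:Incorrect size of input array) There should be at least 5 points to fit the ellipse in function 'fitEllipseNoDirect'
```

Call:
{"fn": "send_rows", "kwargs": {"motion": [{"dp": [0, 0, -0.006], "rot": [0, 0, 0], "grip": 0.01}, {"dp": [0, 0, -0.004], "rot": [0, 0, 0], "grip": 0.01}, {"dp": [0, 0, -0.004], "rot": [0, 0, 0], "grip": 0.01}, {"dp": [0, 0, -0.002], "rot": [0, 0, 0], "grip": 0.01}, {"dp": [0, 0, 0], "rot": [0, 0, 0], "grip": 0.01}]}}

```text
clock: 6.82
tcp_pos: [0.4835, -0.2892, 0.028]
orientation: [-2.642, -1.694, 0.0]
contact_force: [1.3, 1.0, -0.5]
grip_width: 0.0233
```

```bash
python3 - <<'E'
from h import *
o=get_obs();print(o['tcp_pos'],o['contact_force'],o['moment'],o['grip_width'])
t=grab('top');s=grab('scene')
print(onz(s,329,266,.115))
cv2.imwrite('pics/a5.png',np.hstack([cv2.resize(s['img'][290:430,125:285],(400,350),interpolation=3),cv2.resize(s['img'][235:305,290:370],(400,350),interpolation=3)])[:,:,::-1])
E
```

```text
[ 0.48351668 -0.28915883  0.02801883] [ 1.27089793  0.96970715 -0.50489574] [ 0.00913867 -0.02197367  0.03343517] 0.023262065091287636
[0.54628502 0.00688704 0.115     ]
```

View pics/a5.png

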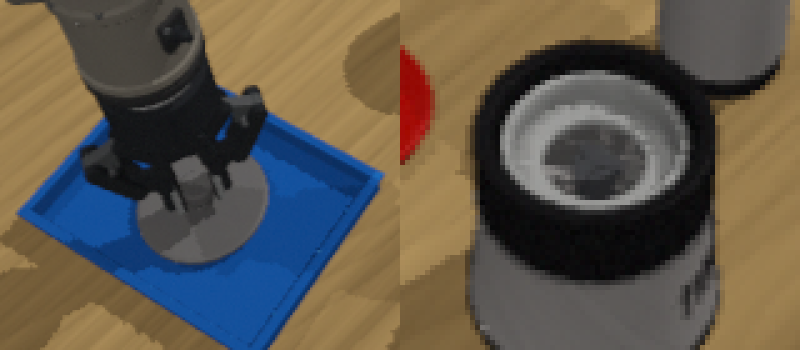

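Call:
{"fn": "send_rows", "kwargs": {"motion": [{"dp": [0, 0, -0.005], "rot": [0, 0, 0], "grip": 0.01}, {"dp": [0, 0, -0.004], "rot": [0, 0, 0], "grip": 0.01}, {"dp": [0, 0, -0.003], "rot": [0, 0, 0], "grip": 0.01}, {"dp": [0, 0, 0], "rot": [0, 0, 0], "grip": 0.01}]}}

```text
clock: 7.42
tcp_pos: [0.4841, -0.2898, 0.0273]
orientation: [-2.641, -1.689, -0.009]
contact_force: [0.0, 0.8, -0.5]
grip_width: 0.0232
```

```bash
python3 - <<'E'
from h import *
o=get_obs();print(o['tcp_pos'],o['contact_force'],o['moment'],o['grip_width'])
s=grab('scene')
print(onz(s,328.8,262,.107))
E
```

```text
[ 0.48408617 -0.28978481  0.0272509 ] [ 0.01494905  0.78194302 -0.45573367] [-0.07225271  0.00721549 -0.0201253 ] 0.02320317847744195
[0.53454472 0.02011706 0.107     ]
```

Call:
{"fn": "send_rows", "kwargs": {"motion": [{"dp": [0, 0, -0.008], "rot": [0, 0, 0], "grip": 0.01}]}}

```text
clock: 7.6
tcp_pos: [0.4864, -0.2909, 0.0234]
orientation: [-2.644, -1.689, -0.015]
contact_force: [-11.2, 7.6, 69.6]
grip_width: 0.0236
```

Call:
{"fn": "send_rows", "kwargs": {"motion": [{"dp": [0, 0, -0.008], "rot": [0, 0, 0], "grip": 0.01}]}}

```text
clock: 7.72
tcp_pos: [0.4883, -0.2916, 0.0207]
orientation: [-2.645, -1.688, -0.022]
contact_force: [-9.4, 11.2, 49.2]
grip_width: 0.0234
```

Contact is firm, so I'll ease off, open and lift away.

Call:
{"fn": "send_rows", "kwargs": {"motion": [{"dp": [0, 0, 0.001], "rot": [0, 0, 0], "grip": 0.01}, {"dp": [0, 0, 0], "rot": [0, 0, 0], "grip": 0.04}, {"dp": [0, 0, 0], "rot": [0, 0, 0], "grip": 0.06}, {"dp": [0, 0, 0], "rot": [0, 0, 0], "grip": 0.06}, {"dp": [0, 0, 0.01], "rot": [0, 0, 0], "grip": 0.06}, {"dp": [0, 0, 0.03], "rot": [0, 0, 0], "grip": 0.06}, {"dp": [0, 0, 0.05], "rot": [0, 0, 0], "grip": 0.06}, {"dp": [0, 0, 0.06], "rot": [0, 0, 0], "grip": 0.06}, {"dp": [0, 0, 0.06], "rot": [0, 0, 0], "grip": 0.06}, {"dp": [0, 0, 0], "rot": [0, 0, 0], "grip": 0.06}]}}

```text
clock: 8.98
tcp_pos: [0.4865, -0.2913, 0.2382]
orientation: [-2.645, -1.687, -0.019]
contact_force: [-0.8, -0.2, -0.7]
grip_width: 0.06
```

```bash
python3 - <<'E'
from h import *
from scipy.spatial.transform import Rotation as R
o=get_obs();print(o['tcp_pos'],o['contact_force'],o['grip_width'],R.from_rotvec(o['orientation']).as_matrix()[:,2])
s=grab('scene');t=grab('top')
cv2.imwrite('pics/a6.png',np.hstack([cv2.resize(s['img'][270:440,125:285],(400,425),interpolation=3),cv2.resize(s['img'][160:330,270:430],(400,425),interpolation=3)])[:,:,::-1])
def dark(d,x0,y0,x1,y1,th=45):
    m=(d['img'][y0:y1,x0:x1].max(2)<th).astype(np.uint8);n,l,st,c=cv2.connectedComponentsWithStats(m)
    return [(c[i]+[x0,y0]) for i in range(1,n) if st[i,4]>80]
print(dark(s,340,190,375,222),dark(t,215,220,250,255))
E
```

```text
[ 0.48645826 -0.29130699  0.23823603] [-0.79945773 -0.21215731 -0.74284036] 0.06004979543047532 [ 0.00756176  0.01036219 -0.99991772]
[array([356.15714286, 206.93571429])] [array([231.54901961, 237.75163399])]
```

View pics/a6.png

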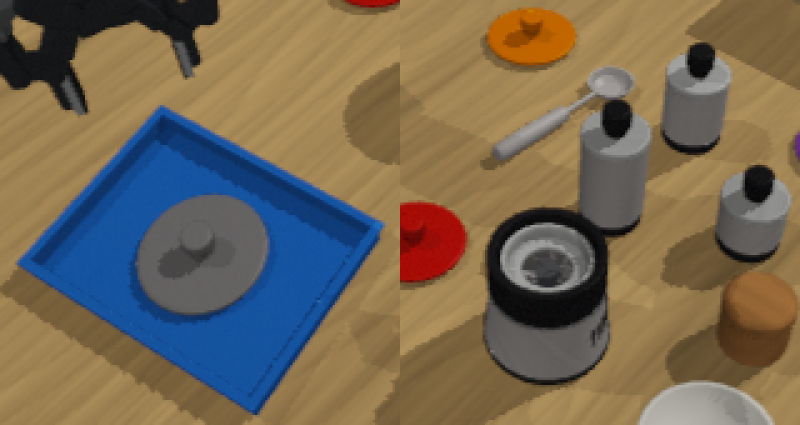

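The cap lies flat in the tray, knob up (crop 200,240). The mill ring is open and the tall cup hasn't moved. Next: the cup.

Call:
{"fn": "send_rows", "kwargs": {"motion": [{"dp": [0, 0.047, 0], "rot": [0, 0, 0], "grip": 0.06}, {"dp": [0, 0.047, 0], "rot": [0, 0, 0], "grip": 0.06}, {"dp": [0, 0.047, 0], "rot": [0, 0, 0], "grip": 0.06}, {"dp": [0, 0.047, 0], "rot": [0, 0, 0], "grip": 0.06}, {"dp": [0, 0.047, 0], "rot": [0, 0, 0], "grip": 0.06}, {"dp": [0, 0.047, 0], "rot": [0, 0, 0], "grip": 0.06}, {"dp": [0, 0.047, 0], "rot": [0, 0, 0], "grip": 0.06}, {"dp": [0, 0.047, 0], "rot": [0, 0, 0], "grip": 0.06}, {"dp": [0, 0.047, 0], "rot": [0, 0, 0], "grip": 0.06}, {"dp": [0, 0.04, 0], "rot": [0, 0, 0], "grip": 0.06}, {"dp": [0, 0, 0], "rot": [0, 0, 0], "grip": 0.06}]}}

```text
clock: 10.45
tcp_pos: [0.4683, 0.1872, 0.2151]
orientation: [-2.629, -1.676, 0.04]
contact_force: [-0.8, -1.0, -0.6]
grip_width: 0.06
```

```bash
python3 - <<'E'
from h import *
from scipy.spatial.transform import Rotation as R
o=get_obs();print(o['tcp_pos'],o['contact_force'],o['grip_width'],R.from_rotvec(o['orientation']).as_matrix()[:,2])
E
```

```text
[0.46831765 0.18723138 0.21511958] [-0.78394537 -0.95716321 -0.59740754] 0.05998868790378482 [-0.03439556  0.00572853 -0.99939188]
```

Call:
{"fn": "send_rows", "kwargs": {"motion": [{"dp": [0.01, -0.01, -0.01], "rot": [-0.005, -0.03, 0], "grip": 0.06}, {"dp": [0.006, -0.006, -0.03], "rot": [0, 0, 0], "grip": 0.06}, {"dp": [0, 0, -0.01], "rot": [0, 0, 0], "grip": 0.06}, {"dp": [0, 0, 0], "rot": [0, 0, 0], "grip": 0.06}]}}

```text
clock: 10.95
tcp_pos: [0.4815, 0.167, 0.1597]
orientation: [-2.649, -1.685, 0.02]
contact_force: [0.8, -0.1, -0.0]
grip_width: 0.0599
```

```bash
cat > st.py <<'E'
from h import *
from scipy.spatial.transform import Rotation as R
o=get_obs();print(o['tcp_pos'].round(4),o['contact_force'].round(1),o['moment'].round(2),o['grip_width'],R.from_rotvec(o['orientation']).as_matrix()[:,2].round(4))
E
python3 st.py
```

```text
[0.4815 0.167  0.1597] [ 0.8 -0.1 -0. ] [ 0.   -0.02 -0.  ] 0.05992896965459331 [-0.0118 -0.005  -0.9999]
```

Call:
{"fn": "send_rows", "kwargs": {"motion": [{"dp": [0.003, 0.004, -0.012], "rot": [0.005, -0.012, 0], "grip": 0.06}, {"dp": [0, 0, -0.015], "rot": [0, 0, 0], "grip": 0.06}, {"dp": [0, 0, -0.006], "rot": [0, 0, 0], "grip": 0.06}, {"dp": [0, 0, 0], "rot": [0, 0, 0], "grip": 0.06}]}}

```text
clock: 11.45
tcp_pos: [0.4851, 0.171, 0.1271]
orientation: [2.651, 1.686, 0.003]
contact_force: [1.1, -0.5, -0.9]
grip_width: 0.0603
```

```bash
python3 st.py
```

```text
[0.4851 0.171  0.1271] [ 1.1 -0.5 -0.9] [-0.03 -0.02  0.  ] 0.06027892159633597 [ 1.4e-03  9.0e-04 -1.0e+00]
```

Call:
{"fn": "send_rows", "kwargs": {"motion": [{"dp": [0, 0, -0.006], "rot": [0, 0, 0], "grip": 0.06}, {"dp": [0, 0, 0], "rot": [0, 0, 0], "grip": 0.015}, {"dp": [0, 0, 0], "rot": [0, 0, 0], "grip": 0.015}, {"dp": [0, 0, 0], "rot": [0, 0, 0], "grip": 0.015}, {"dp": [0, 0, 0], "rot": [0, 0, 0], "grip": 0.015}, {"dp": [0, 0, 0], "rot": [0, 0, 0], "grip": 0.015}], "grip_force": 60}}

```text
clock: 12.2
tcp_pos: [0.4856, 0.1709, 0.1218]
orientation: [2.651, 1.685, 0.005]
contact_force: [-0.6, -0.3, -0.5]
grip_width: 0.0252
```

```bash
python3 st.py
```

```text
[0.4856 0.1709 0.1218] [-0.6 -0.3 -0.5] [ 0.03 -0.01 -0.05] 0.025239133744561906 [ 0.0026  0.0015 -1.    ]
```

Call:
{"fn": "send_rows", "kwargs": {"motion": [{"dp": [0, 0, 0.015], "rot": [0, 0, 0], "grip": 0.01}, {"dp": [0, 0, 0.025], "rot": [0, 0, 0], "grip": 0.01}, {"dp": [0, 0, 0.03], "rot": [0, 0, 0], "grip": 0.01}, {"dp": [0, 0, 0.03], "rot": [0, 0, 0], "grip": 0.01}, {"dp": [0, 0, 0.03], "rot": [0, 0, 0], "grip": 0.01}, {"dp": [0, 0, 0.015], "rot": [0, 0, 0], "grip": 0.01}, {"dp": [0, 0, 0], "rot": [0, 0, 0], "grip": 0.01}]}}

```text
clock: 13.08
tcp_pos: [0.4832, 0.1696, 0.2738]
orientation: [-2.652, -1.685, -0.001]
contact_force: [0.0, 0.1, -3.0]
grip_width: 0.026
```

```bash
python3 st.py
```

```text
[0.4832 0.1696 0.2738] [ 0.   0.1 -3. ] [0.01 0.06 0.04] 0.02600430056852413 [ 5.e-04  3.e-04 -1.e+00]
```

Call:
{"fn": "send_rows", "kwargs": {"motion": [{"dp": [0.006, -0.018, 0], "rot": [0, 0, 0], "grip": 0.01}, {"dp": [0.008, -0.026, 0], "rot": [0, 0, 0], "grip": 0.01}, {"dp": [0.009, -0.03, 0], "rot": [0, 0, 0], "grip": 0.01}, {"dp": [0.009, -0.03, 0], "rot": [0, 0, 0], "grip": 0.01}, {"dp": [0.008, -0.022, 0], "rot": [0, 0, 0], "grip": 0.01}, {"dp": [0.005, -0.014, 0], "rot": [0, 0, 0], "grip": 0.01}, {"dp": [0, 0, 0], "rot": [0, 0, 0], "grip": 0.01}, {"dp": [0, 0, 0], "rot": [0, 0, 0], "grip": 0.01}]}}

```text
clock: 14.08
tcp_pos: [0.5231, 0.0264, 0.2643]
orientation: [-2.644, -1.687, 0.024]
contact_force: [-0.1, 0.5, -2.8]
grip_width: 0.0254
```

```bash
python3 st.py
```

```text
[0.5231 0.0264 0.2643] [-0.1  0.5 -2.8] [ 0.03 -0.04 -0.  ] 0.02541749997259747 [-0.0153 -0.0041 -0.9999]
```

Call:
{"fn": "send_rows", "kwargs": {"motion": [{"dp": [0.006, -0.006, -0.004], "rot": [0.004, -0.015, 0], "grip": 0.01}, {"dp": [0.004, -0.003, -0.006], "rot": [0, 0, 0], "grip": 0.01}, {"dp": [0, 0, 0], "rot": [0, 0, 0], "grip": 0.01}, {"dp": [0, 0, 0], "rot": [0, 0, 0], "grip": 0.01}]}}

```text
clock: 14.58
tcp_pos: [0.5334, 0.0191, 0.2533]
orientation: [-2.645, -1.694, -0.001]
contact_force: [0.3, -0.3, -3.6]
grip_width: 0.0257
```

```bash
python3 st.py; python3 - <<'E'
from h import *
s=grab('scene','s7.png');t=grab('top')
cv2.imwrite('pics/a7.png',cv2.resize(s['img'][170:320,255:405],(600,600),interpolation=3)[:,:,::-1])
# collar front/left/right edges and predicted cup foot edge in scene
o=get_obs()['tcp_pos'];a=np.linspace(0,2*np.pi,60)
def ext(c,z,r):
    p=proj(s,np.c_[c[0]+r*np.cos(a),c[1]+r*np.sin(a),np.full(60,z)]);return ((p.min(0)-[255,170])*4).round(1),((p.max(0)-[255,170])*4).round(1)
print('foot',ext(o,o[2]-.1218,.031));print('lid',ext(o,o[2]-.0098,.033));print('collar',ext((.532,.0175),.115,.051));print('base',ext((.532,.0175),0,.057))
E
```

```text
[0.5334 0.0191 0.2533] [ 0.3 -0.3 -3.6] [ 0.04  0.04 -0.03] 0.025667697888926866 [ 1.e-04  8.e-04 -1.e+00]
foot (array([231.8, 292.3]), array([353.2, 382.8]))
lid (array([222.9, 128.9]), array([364.6, 226.2]))
collar (array([189.8, 286.7]), array([387. , 435.5]))
base (array([186.6, 414.3]), array([389. , 577.2]))
```

View pics/a7.png

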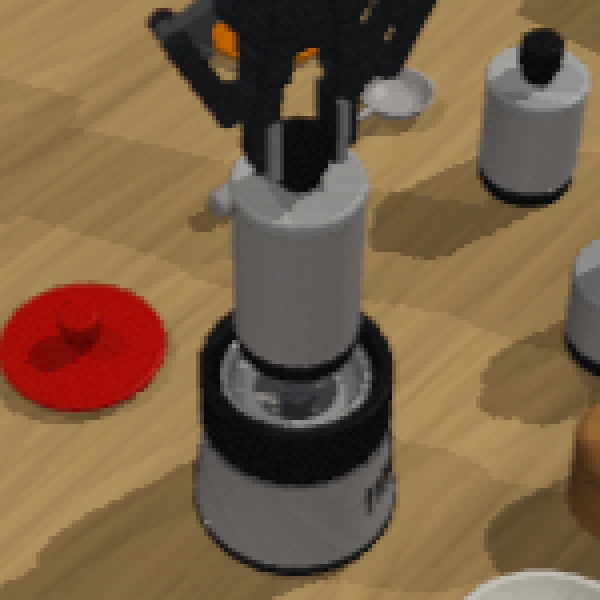

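The cup hangs upright with its foot (crop 299,365) over the collar (297,370). The shift needed is only about 1 mm. I'll lower it into the ring in small steps.

Call:
{"fn": "send_rows", "kwargs": {"motion": [{"dp": [-0.001, -0.001, -0.008], "rot": [0, 0, 0], "grip": 0.01}, {"dp": [0, 0, -0.008], "rot": [0, 0, 0], "grip": 0.01}, {"dp": [0, 0, -0.006], "rot": [0, 0, 0], "grip": 0.01}]}}

```text
clock: 15.05
tcp_pos: [0.5324, 0.0183, 0.2303]
orientation: [-2.645, -1.695, -0.002]
contact_force: [-0.0, 0.7, -3.4]
grip_width: 0.0257
```

```bash
python3 st.py
```

```text
[0.5324 0.0183 0.2303] [-0.   0.7 -3.4] [ 0.   -0.05 -0.01] 0.025715420501004553 [ 0.0011  0.0012 -1.    ]
```

Foot at about 0.1085, just inside the collar and about at the ring's mouth, with no contact yet.

Call:
{"fn": "send_rows", "kwargs": {"motion": [{"dp": [0, 0, -0.004], "rot": [0, 0, 0], "grip": 0.01}, {"dp": [0, 0, -0.004], "rot": [0, 0, 0], "grip": 0.01}]}}

```text
clock: 15.3
tcp_pos: [0.5322, 0.0183, 0.2213]
orientation: [-2.644, -1.695, -0.001]
contact_force: [0.5, 0.2, -3.9]
grip_width: 0.0252
```

Call:
{"fn": "send_rows", "kwargs": {"motion": [{"dp": [0, 0, -0.004], "rot": [0, 0, 0], "grip": 0.01}]}}

```text
clock: 15.42
tcp_pos: [0.5324, 0.0183, 0.2171]
orientation: [-2.645, -1.695, -0.002]
contact_force: [0.1, 0.8, -3.7]
grip_width: 0.0254
```

Call:
{"fn": "send_rows", "kwargs": {"motion": [{"dp": [0, 0, -0.003], "rot": [0, 0, 0], "grip": 0.01}]}}

```text
clock: 15.55
tcp_pos: [0.5328, 0.0181, 0.2146]
orientation: [2.645, 1.695, 0.003]
contact_force: [-1.7, -1.3, 4.9]
grip_width: 0.0255
```

Contact came at the expected seat height, with no side force. Now pressing.

Call:
{"fn": "send_rows", "kwargs": {"motion": [{"dp": [0, 0, -0.004], "rot": [0, 0, 0], "grip": 0.01}], "grip_force": 80}}

```text
clock: 15.68
tcp_pos: [0.5333, 0.0179, 0.2113]
orientation: [2.645, 1.694, 0.005]
contact_force: [-2.8, -0.4, 6.7]
grip_width: 0.0248
```

Call:
{"fn": "send_rows", "kwargs": {"motion": [{"dp": [0, 0, -0.004], "rot": [0, 0, 0], "grip": 0.01}]}}

```text
clock: 15.8
tcp_pos: [0.5337, 0.0178, 0.2082]
orientation: [2.645, 1.694, 0.006]
contact_force: [-3.7, -0.1, 8.6]
grip_width: 0.0246
```

Call:
{"fn": "send_rows", "kwargs": {"motion": [{"dp": [0, 0, -0.003], "rot": [0, 0, 0], "grip": 0.01}]}}

```text
clock: 15.92
tcp_pos: [0.5343, 0.0176, 0.2068]
orientation: [2.645, 1.693, 0.009]
contact_force: [-6.6, -1.1, 24.6]
grip_width: 0.0248
```

Call:
{"fn": "send_rows", "kwargs": {"motion": [{"dp": [-0.001, 0, -0.003], "rot": [0, 0, 0], "grip": 0.01}]}}

```text
clock: 16.05
tcp_pos: [0.5348, 0.0174, 0.2068]
orientation: [2.645, 1.692, 0.014]
contact_force: [-7.5, -1.2, 28.3]
grip_width: 0.0247
```

```bash
python3 - <<'E'
from h import *
for i in range(6): s=grab('scene')
t=grab('top')
cv2.imwrite('pics/a8.png',np.hstack([cv2.resize(s['img'][170:320,255:405],(400,400),interpolation=3),cv2.resize(s['img'][100:440,120:460],(400,400),interpolation=2)])[:,:,::-1])
E
python3 st.py
```

```text
[0.5347 0.0174 0.2069] [-7.5 -0.7 21.8] [-0.44  1.73 -0.  ] 0.025031599556385183 [ 0.0085  0.0032 -1.    ]
```

View pics/a8.png

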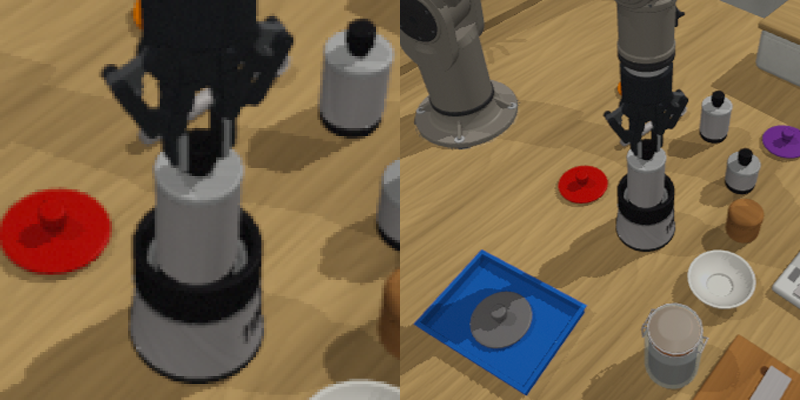

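The cup stands upright in the ring, sunk into the collar, and the cap is flat in the tray. I'll check that the push holds, then hand in.

```bash
python3 - <<'E'
from h import *
f=[]
for i in range(20):
    grab('top');o=get_obs();f.append((round(o['clock'],2),round(float(o['contact_force'][2]),1),round(float(o['tcp_pos'][2]),4)))
print(f[::4],f[-1])
if min(x[1] for x in f)>15: print('handing in',hand_in())
E
```

```text
[(16.45, 23.4, 0.2069), (16.65, 21.4, 0.2069), (16.85, 22.1, 0.2069), (17.05, 21.6, 0.2069), (17.25, 22.2, 0.2069)] (17.4, 21.9, 0.2069)
the job is handed in; nothing more can be done
handing in None
```

The job is done and handed in at about 17.4 s of the 58 s allowed.

- **Cap:** I took the grey dust cap off the mill and set it flat, knob up, near the middle of the tray. The jaws held it slightly tilted, and it levelled when it touched the tray floor. The wrist force briefly read about 70 N there; the limit is 120 N. I took this as the cap pressing on the tray rather than the gripper body, but nothing measured that directly.
- **Cup:** I lifted the tallest cup by its knob, kept it upright and lowered it into the ring, where it met the seat at the expected height without touching the rim on the way in. I then pressed it down about 10 mm, and the force rose sharply as it reached the stop.

**Last checks:** for the last second before hand-in the push held at about 22 N and the tool height stayed at 0.2069 m. The tool tilt was about 0.5° at the last reading, with a side force of about 7 N. The last picture shows the cup upright in the ring and the cap flat in the tray. The other items in view looked where they had been; I compared them only by eye.

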